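# Load the sampler and hold its needle guide against the stop

### The job

Take the blue-capped vial out of the rack, stand it upright and fully home in the bore of the sampling fixture's block, and let go of it. Then swing the fixture's spring-loaded guide arm round over the vial until it is wound fully against its stop, and hold it there: the program finishes while still holding the arm at the stop, because it springs back as soon as it is let go. Leave the other vials and everything else on the bench where they are.

Things in the scene. Friction and masses are not known exactly. Their poses are not given: they have to be found in the camera images.
- vial_blue_mid (a point): centre (half-way up) of the vial to load: amber glass, white paper band, blue cap, a plain upright cylinder 22 mm in diameter and 75 mm tall with the cap (the cap is the top 15 mm, same diameter), 35 g give or take a third; z along its axis, cap up. It stands in one of the rack's three holes (any one), which hide its lowest 20 mm; the rack's top is 30 mm above the bench, so 55 mm of vial stand clear above it
- vial_white: like the blue-capped vial but with a white cap, in another hole of the rack; origin at the centre of its underside; leave it alone
- vial_red: like the blue-capped vial but with a red cap, in another hole of the rack; origin at the centre of its underside; leave it alone
- rack: fixed white vial rack, 200 (along its x) x 55 x 30 mm, three holes of 25 mm, 20 mm deep, in a row along its x at -65, 0 and +65 mm; origin at the centre of its underside
- fixture: fixed sampling fixture on a grey base plate 200 (its x) x 110 mm, 8 mm thick; origin at the centre of its underside, z up. An aluminium block (60 x 60 mm, top 40 mm above the bench) at x = -45 mm carries the vertical bore; the pivot of the guide arm stands at x = +65 mm, y = 0, with a blue bracket behind it (79 mm tall) and a thin stop post (105 mm tall) at x = 35, y = -15 mm. It may stand on either side of the bench, the rack on the other
- bore (a point): centre of the mouth of the bore in the fixture's block, 40 mm above the bench: a blind hole 24.5 mm in diameter, 30 mm deep, mouth chamfered 3 mm. A vial that is fully home has its underside 10 mm and its top 85 mm above the bench, 45 mm of it above the block
- pivot (a point): point on the upright axis of the guide arm's hinge, 99 mm above the bench; its axes are the fixture's
- guide_arm (a joint): angle (rad) of the sprung guide arm about the upright pivot axis: 0 at rest, swung out to the fixture's +y side; grows counter-clockwise seen from above to 1.3 at the stop, where the arm lies over the bore, along the fixture's -x from the pivot. The torsion spring always drives it back to 0: at the handle it takes about 1.7 N at rest and 6 N at the stop. The arm is an aluminium bar 14 mm wide, its underside (94 mm above the bench) just clears a fully home vial
- handle (a point): centre of the red upright round handle at the free end of the guide arm, 150 mm from the pivot axis, 128 mm above the bench: 16 mm in diameter, 50 mm tall (from 103 mm to 153 mm above the bench), free all round and above; it moves with the arm. Its axes turn with the arm: x points from the handle to the pivot
- tin: steel tin, 52 mm in diameter, 35 mm tall, between rack and fixture; origin at the centre of its underside; leave it alone
- wrench: steel wrench, 130 mm, lying flat on the robot's side of the bench; leave it alone
- solvent: amber bottle, 60 mm in diameter, 130 mm tall, at the back; origin at the centre of its underside; leave it alone
- beaker: glass beaker, 64 mm in diameter, 75 mm tall, at the right; origin at the centre of its underside; leave it alone
- timer: white timer, 50 x 75 x 22 mm, at the right; leave it alone
- weight_box: flat blue box, 70 x 110 x 30 mm, at the left; leave it alone

How it is judged (in metres and radians):
On the way, in this order (a step that is already met when the one before it is completed fails the run):
1. the blue-capped vial stands upright, fully home in the bore and let go, with the guide arm still at rest (horizontal distance between vial_blue_mid and bore below 0.005 m and z of vial_blue_mid in the frame of fixture between 0.042 and 0.0515 m and angle between vial_blue_mid's own z axis and vertical below 0.14 rad and contact force between each of the fingers, the arm and vial_blue below 0.1 N and linear speed of vial_blue below 0.03 m/s and value of joint guide_arm below 0.2 rad), for 0.2 s.
2. the guide arm is wound to its stop and held there by the robot (value of joint guide_arm above 1.24 rad and contact force between any of the fingers, the arm and guide_arm above 2 N), for 0.3 s.
At the end, for the whole second after the job is handed in: Blue-capped vial in the bore: within 5 mm of its centre, underside within 4 mm of the bore floor, tilt under 8 degrees, at rest, untouched by the robot; guide arm at 1.24 rad or more (stop 1.3) with the robot pressing on it with over 2 N, through the last second (all of step 2 and horizontal distance between vial_blue_mid and bore below 0.005 m and z of vial_blue_mid in the frame of fixture between 0.042 and 0.0515 m and angle between vial_blue_mid's own z axis and vertical below 0.14 rad and contact force between each of the fingers, the arm and vial_blue below 0.1 N and linear speed of vial_blue below 0.03 m/s); the arm keeps its last pose, push and grip.
It fails at once if another vial is moved more than 30 mm (distance of any of vial_white, vial_red from where it was at the start of the episode above 0.03 m).
It fails at once if another thing on the bench is moved more than 30 mm (distance of any of tin, wrench, solvent, beaker, timer, weight_box from where it was at the start of the episode above 0.03 m).
It also fails if it takes over 70 s, if anything falls off the work surface, if the arm or the gripper's body presses on something with over 40 N, if the wrist force passes 120 N, or if a joint passes its speed limit or range.

### The arm

A 6-joint arm with a two-finger parallel gripper is mounted at the origin on the work surface. World frame = base frame: x ahead of the robot, y to its left, z up, the work surface at z = 0. Lengths are in m, angles in degrees, forces in N, time in s.
With the tool pointing down it reaches from about 0.25 to 0.725 m from the base axis. Payload 9.7 kg.
Tool frame: the origin (TCP) lies at the very end of the fingers, on their centre line; the grasp point (between the pads) lies 19 mm behind it; x points along the fingers, y is the direction in which the jaws open and shut, and the axes are right-handed (so a half turn about x gives the same grasp; the last joint's range is limited). The gripper opens to 85 mm and grips with 20 to 120 N. Pads are 22 mm wide; open, the fingers measure 114 mm over their backs; the gripper's body (76 mm by 85 mm) begins 54 mm behind the grasp point. The pads swing forward as they close: fully open they stand 13 mm farther back than shut.
Start: joints at [71.849, 4.979, 10.078, 95.1, 0, 90], TCP at [0.171, 0.523, 0.231] pointing down, gripper open.
Joint ranges: [-179.16, 179.16], [-48.56, 103.87], [-65.8, 70.77], [-126.05, 130.52], [-82.76, 87.17], [-180, 180]. Speed limits (degrees/s): [127.2, 127.2, 147.25, 180, 180, 180].

### API

Orientations are given as [roll, pitch, yaw] about the fixed x, y, z axes, in that order (R = Rz(yaw) Ry(pitch) Rx(roll)).
In Python, from workcell import get_obs, cams, bot gives the robot as it stands.
- The arm moves only by the tool apply_moves, never from a script. Its argument "rows" is a list that holds one entry, the list of rows, each a list of 7 numbers: the shift along the tool's x, y, z in mm, then the turn, a rotation vector about the tool's x, y, z in rad, then the opening, from 0 (shut) to 1 (fully open). A call has 1 to 20 rows; each row is the pose to reach, as a shift and turn from the pose measured when the call began, along the tool's axes at that moment; what a row does not reach only later rows make up. A row lasts 1/10 s, in which the tool goes at most 50 mm and 8.59 degrees, less where a joint would pass 70% of its speed; a pose out of reach is approached as far as the arm can. A call with a gripper value outside its range is refused whole. The fingers move at their own pace and stop on an object; "newtons" is the grip in N (left out, the last holds). Time passes only in rows, so rows that repeat a pose let the fingers close. It gives the time, the measured TCP pose, the force and the opening at its end, in the units of the state.
- get_obs(): the state, without advancing time (a new reading comes with each control period).
- cams.camera(name): name is "side" or "top"; returns a dict with "pixels" (400x640x3 uint8, red, green, blue), "range_z" (400x640 float32, m along the optical axis (not along the pixel's ray), 0 where there is no reading), "fx", "fy", "cx", "cy" (pixels), "D" ([k1, k2, p1, p2, k3] as OpenCV has them; the pictures are not rectified), "eye" and "attitude" of the camera in the world. Camera axes: x right, y up, looking along -z (the intrinsics and any distortion apply to the point x, -y, -z); pixel columns grow to the right and rows downward; lengths in m; the calibration is good to about 2 mm. A picture is of the moment at which its call begins.
- bot.job_done(): hands the job in, once; it reports no verdict.
Trained networks look in a picture, given as the dict that the camera call returned (one of the last four; its "shot" number tells which), for a name from the list of things; names that differ only in an ending like _2 or _b are one class to them, and where a whole thing is asked for, a point or a joint stands for the part that bears it (a point fixed in the world has none). Each returns a list of dicts, best first, with "confidence" (0 to 1); they miss things now and then, are a little off and sometimes report something else, mostly with a low value. They report only what shows in the picture. A call takes as long as a camera call.
- cams.find_in(label, picture): "at" ([x, y, z] in m, in world coordinates, good to about 4 mm: the middle of the surface that is visible of it).
The state is a dict: "time": time; "q": joint angles; "qd": joint speeds; "joint_efforts": joint torques, N m; "ee_pos": TCP position; "tcp_rot": TCP orientation; "wrist_force": force on the tool from outside, world axes, zero at the start; "torque": the same for the moment, N m; "opening": finger opening in m.
Only numpy, scipy, OpenCV 4.12 (cv2) and the standard library are available. Lean on these libraries where they do the work, as an engineer would, in place of code of your own. Each camera call takes 0.05 s, during which the arm holds its last target.

## Working session

There is one attempt and no reset: what is moved stays moved. The work goes in short steps, Python scripts to look and compute and a tool call to move; the robot and the scene stay as the last step left them, time stands still between calls to the robot, and variables do not carry over. Pictures are saved under pics/ and viewed, and the job is handed in when it is done.

Besides the shell and the picture viewer there is one more tool, called by a JSON object that holds its "fn" and its "kwargs". apply_moves: Moves the arm, as the interface text tells. Its arguments: {"type":"object","properties":{"rows":{"type":"array"},"newtons":{"type":"number"}},"required":["rows"]}

```bash
mkdir -p pics; ls
python3 - <<'E'
from workcell import get_obs,cams,bot
import cv2,numpy as np
o=get_obs();print(o)
for n in ("top","side"):
    p=cams.camera(n)
    cv2.imwrite(f"pics/{n}0.png",p["pixels"][:,:,::-1])
    print(n,{k:p[k] for k in p if k not in("pixels","range_z")})
    np.savez(f"{n}0.npz",**{k:np.array(p[k]) for k in p})
    for l in ("vial_blue_mid","vial_white","vial_red","rack","fixture","bore","pivot","handle","tin","guide_arm","solvent"):
        try:
            r=cams.find_in(l,p);print(l,[(np.round(d["at"],4).tolist(),round(d["confidence"],2)) for d in r[:2]])
        except Exception as e: print(l,e)
E
```

```text
pics
{'time': 0.0, 'q': array([7.18488036e+01, 5.01077310e+00, 1.00343932e+01, 9.50999349e+01,
       1.16636221e-03, 9.00002910e+01]), 'qd': array([ 0.00558079,  0.01877401,  0.01814169,  0.09419811, -0.00512503,
       -0.02557468]), 'joint_efforts': array([-8.07915385e-04, -5.20388818e+01,  4.64803541e+01,  1.65053486e-02,
       -4.34803997e-05,  1.30787822e-05]), 'ee_pos': array([0.171261  , 0.52241115, 0.23058567]), 'tcp_rot': array([ -90.87532439,   89.92367631, -109.02681256]), 'wrist_force': array([0.52978893, 0.63089727, 0.1231747 ]), 'torque': array([-0.02216157, -0.0051151 , -0.00010598]), 'opening': 0.0857129999047577}
top {'fx': 465.1017860248257, 'fy': 465.1017860248257, 'cx': 317.3854062859798, 'cy': 206.84999775671588, 'D': array([0.02069654, 0.        , 0.        , 0.        , 0.        ]), 'eye': array([0.43852622, 0.00874814, 1.45218503]), 'attitude': array([ 4.55080181e+00,  7.31525636e-02, -9.01762862e+01]), 'shot': 1}
vial_blue_mid [([0.6153, 0.1499, 0.0893], 0.65), ([0.5497, 0.1473, 0.0859], 0.37)]
vial_white [([0.5823, -0.1022, 0.1023], 0.52), ([0.6145, 0.148
[... 562 characters left out ...]
1263, 0.        , 0.        , 0.        , 0.        ]), 'eye': array([0.11947211, 1.11230749, 0.99183217]), 'attitude': array([  53.16603051,   -0.48433968, -158.06957527]), 'shot': 2}
vial_blue_mid [([0.5463, -0.1443, 0.0228], 0.55), ([0.5504, 0.1554, 0.0626], 0.48)]
vial_white []
vial_red [([0.4818, 0.1535, 0.0666], 0.64), ([0.5472, -0.1458, 0.0188], 0.42)]
rack []
fixture [([0.5476, -0.1506, 0.0166], 0.92)]
bore [([0.549, -0.147, 0.0209], 0.67)]
pivot [([0.5481, -0.1523, 0.0198], 0.93)]
handle [([0.5645, -0.0694, 0.1124], 0.54)]
tin [([0.5865, -0.0038, 0.0286], 0.57)]
guide_arm [([0.3906, -0.3872, 0.0093], 0.7), ([0.5684, -0.0688, 0.1088], 0.55)]
solvent [([0.7364, 0.0231, 0.0682], 0.85)]
```

View pics/top0.png

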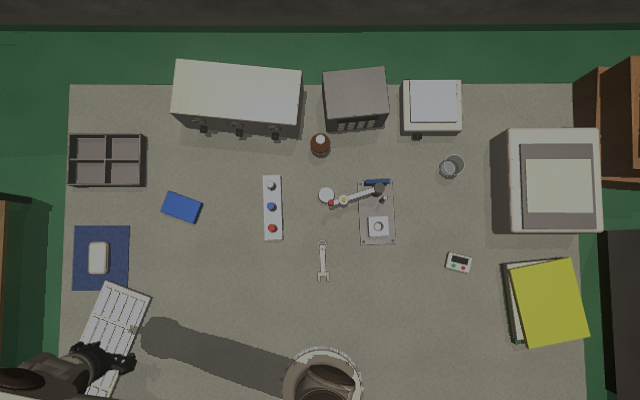

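View pics/side0.png

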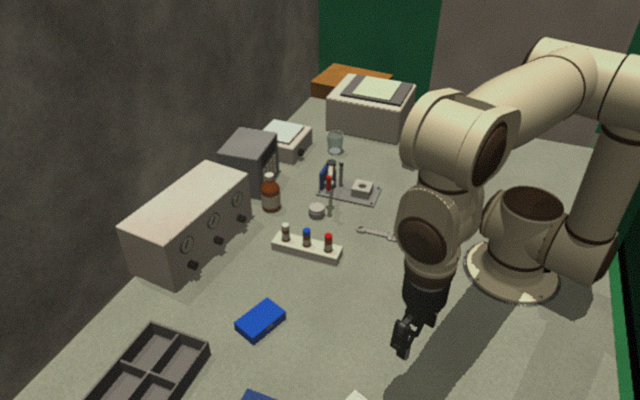

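```bash
cat > h.py <<'E'
import numpy as np,cv2
from scipy.spatial.transform import Rotation as R
def K(p): return np.array([[p["fx"],0,p["cx"]],[0,p["fy"],p["cy"]],[0,0,1]],float)
def rot(p): return R.from_euler("xyz",p["attitude"],degrees=True).as_matrix()
def ray(p,uv):
    n=cv2.undistortPoints(np.array(uv,float).reshape(-1,1,2),K(p),np.array(p["D"],float)).reshape(-1,2)
    d=np.c_[n[:,0],-n[:,1],-np.ones(len(n))]
    return d@rot(p).T
def atz(p,uv,z):
    d=ray(p,uv);e=np.array(p["eye"]);return e+d*((z-e[2])/d[:,2])[:,None]
def proj(p,X):
    c=(np.atleast_2d(X)-p["eye"])@rot(p); c=c*[1,-1,-1]
    return cv2.projectPoints(c.reshape(-1,1,3),np.zeros(3),np.zeros(3),K(p),np.array(p["D"],float))[0].reshape(-1,2)
def crop(p,name,c,w,s):
    x0,y0,x1,y1=c
    im=p["pixels"][y0:y1,x0:x1,::-1]
    cv2.imwrite(name,cv2.resize(im,None,fx=s,fy=s,interpolation=cv2.INTER_CUBIC))
def load(f): 
    z=np.load(f);return {k:z[k] for k in z}
E
python3 - <<'E'
from h import *
t=load("top0.npz");s=load("side0.npz")
crop(t,"pics/tf.png",(320,165,410,255),0,6)
crop(t,"pics/tr.png",(250,165,300,250),0,7)
crop(s,"pics/sf.png",(290,145,390,215),0,8)
crop(s,"pics/sr.png",(265,210,350,270),0,8)
E
```

```text
(no output)
```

View pics/tf.png

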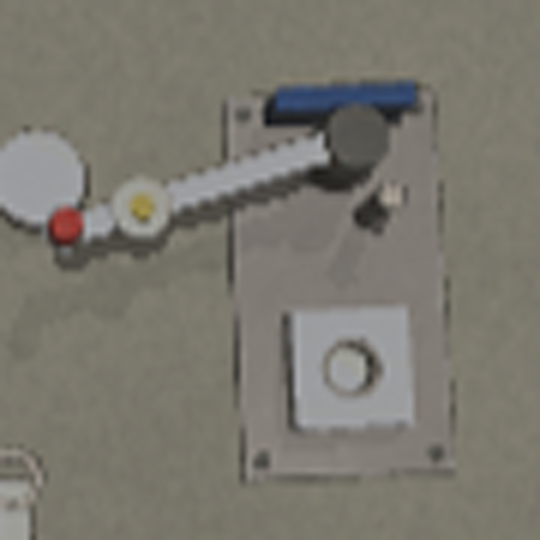

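View pics/tr.png

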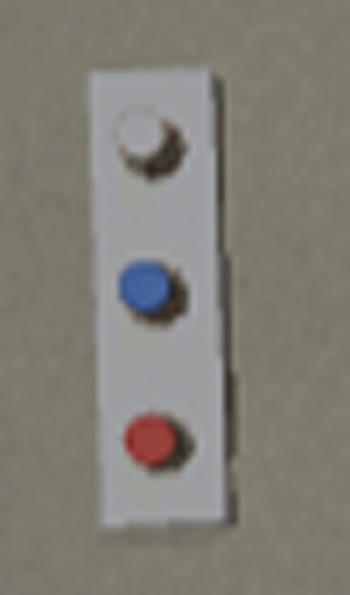

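View pics/sf.png

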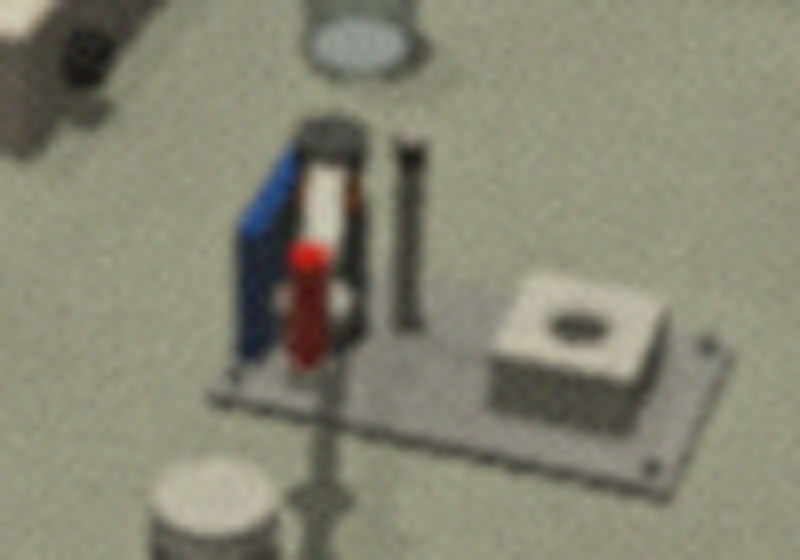

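View pics/sr.png

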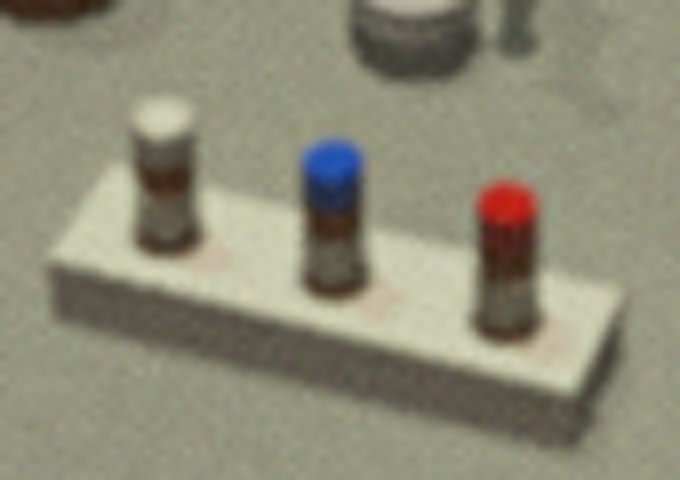

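```bash
cat > fit.py <<'E'
from h import *
from scipy.optimize import least_squares
t=load("top0.npz");s=load("side0.npz")
def px(uc,sc,o): return (np.array(uc,float)+.5)/sc-.5+np.array(o)
# fixture local points
L=dict(A=(100,55,8),B=(100,-55,8),C=(-100,-55,8),D=(-100,55,8),
 a=(-15,30,40),b=(-15,-30,40),c=(-75,-30,40),d=(-75,30,40),bore=(-45,0,40),post=(35,-15,105),piv=(65,0,110))
T=dict(A=(227,97),C=(455,471),D=(246,480),a=(292,312),b=(408,307),c=(415,423),d=(299,431),bore=(352,369),post=(391,195))
S=dict(A=(208,400),C=(733,352),D=(667,500),a=(492,362),b=(537,272),c=(668,302),d=(626,382),bore=(580,327))
def model(q,l):
    X=np.array([L[k] for k in l])/1e3
    c,n=np.cos(q[2]),np.sin(q[2])
    return np.c_[q[0]+c*X[:,0]-n*X[:,1],q[1]+n*X[:,0]+c*X[:,1],X[:,2]]
def run(pp):
    def f(q):
        r=[]
        for cam,d,sc,o in pp:
            r.append(proj(cam,model(q,d))-np.array([px(d[k],sc,o) for k in d]))
        return np.concatenate(r).ravel()
    o=least_squares(f,[.55,-.16,0],loss="soft_l1",x_scale=[.01,.01,.1]);
    print(np.round(o.x,4),np.degrees(o.x[2]).round(2),"bore",model(o.x,["bore"]).round(4),"piv",model(o.x,["piv"]).round(4));print(f(o.x).reshape(-1,2).round(2).tolist())
    return o.x
TT=(t,T,6,(320,165));SS=(s,S,8,(290,145))
run([TT]);run([SS]);run([TT,SS])
print("rack")
for n,c,z in(("white",(142,131),.085),("blue",(145,286),.085),("red",(151,440),.085)): print(n,atz(t,[px(c,7,(250,165))],z))
for n,c,z in(("white",(163,118),.085),("blue",(334,161),.085),("red",(508,205),.085)): print(n,atz(s,[px(c,8,(265,210))],z))
print("handle",atz(t,[px((66,224),6,(320,165))],.153),atz(s,[px((310,256),8,(290,145))],.153))
print("ring",atz(t,[px((141,206),6,(320,165))],.1))
print("tin",atz(t,[px((40,175),6,(320,165))],.035),atz(s,[px((215,497),8,(290,145))],.035))
E
python3 fit.py
```

```text
[ 0.5374 -0.1731  0.0399] 2.29 bore [[ 0.4925 -0.1749  0.04  ]] piv [[ 0.6024 -0.1705  0.11  ]]
[[-0.35, -0.06], [0.41, 0.19], [-0.3, 0.2], [-0.21, -0.16], [0.19, -0.18], [0.12, 0.25], [-0.35, -0.24], [0.19, -0.22], [0.27, 0.21]]
[ 0.5364 -0.1667  0.0436] 2.5 bore [[ 0.4914 -0.1687  0.04  ]] piv [[ 0.6013 -0.1639  0.11  ]]
[[-0.54, -0.54], [0.46, -0.64], [0.34, -0.32], [-0.38, -0.73], [-0.78, 0.64], [0.17, 0.44], [0.63, 0.52], [-0.01, 0.45]]
[ 0.5374 -0.1721  0.0377] 2.16 bore [[ 0.4925 -0.1738  0.04  ]] piv [[ 0.6024 -0.1697  0.11  ]]
[[-0.59, -0.1], [0.03, 0.23], [-0.68, 0.17], [-0.53, -0.18], [-0.13, -0.15], [-0.25, 0.27], [-0.72, -0.26], [-0.16, -0.22], [-0.04, 0.22], [-0.23, -1.62], [0.66, -1.45], [0.38, -1.26], [-0.19, -1.69], [-0.52, -0.24], [0.37, -0.4], [0.74, -0.4], [0.18, -0.45]]
rack
white [[0.6177772  0.15064409 0.085     ]]
blue [[0.55199776 0.14905704 0.085     ]]
red [[0.48712884 0.14621227 0.085     ]]
white [[0.61664928 0.1533368  0.085     ]]
blue [[0.55143758 0.15154571 0.085     ]]
red [[0.4867081  0.14986121 0.085     ]]
handle [[ 0.55569915 -0.02696588  0.153     ]] [[ 0.55528138 -0.02327897  0.153     ]]
ring [[ 0.56915712 -0.06496678  0.1       ]]
tin [[ 0.59150162 -0.01706908  0.035     ]] [[ 0.58999608 -0.01438652  0.035     ]]
```

```bash
cat > mv.py <<'E'
from h import *
from workcell import get_obs
def tgt(pos,yaw_y_deg=None,R1=None):
    """tool x down, tool y at world heading yaw_y (mod 180 handled by caller)"""
    o=get_obs(); R0=R.from_euler("xyz",o["tcp_rot"],degrees=True)
    if yaw_y_deg is None: R1=R0
    else:
        a=np.radians(yaw_y_deg); x=np.array([0,0,-1.]);y=np.array([np.cos(a),np.sin(a),0]);z=np.cross(x,y)
        R1=R.from_matrix(np.c_[x,y,z])
    d=R0.inv().apply(np.array(pos)-o["ee_pos"])*1e3
    rv=(R0.inv()*R1).as_rotvec()
    print("t",o["time"].__round__(2),"tcp",o["ee_pos"].round(4),"q",np.round(o["q"],1),"ydir",R0.apply([0,1,0]).round(3),"zdir",R0.apply([0,0,1]).round(3),"xdir",R0.apply([1,0,0]).round(3),"F",o["wrist_force"].round(2),"open",round(o["opening"],4))
    print("shift",d.round(1).tolist(),"rot",rv.round(3).tolist())
E
python3 - <<'E'
from mv import *
tgt([.552,.150,.231],92); tgt([.552,.150,.231],-88)
E
```

```text
t 1.2 tcp [0.1713 0.5226 0.2313] q [71.8  5.  10.1 95.1 -0.  90. ] ydir [0.312 0.95  0.   ] zdir [ 0.95  -0.312  0.   ] xdir [ 0.  0. -1.] F [ 0.76 -0.38 -0.19] open 0.0853
shift [0.3, -235.5, 477.8] rot [-0.352, 0.0, -0.0]
t 1.2 tcp [0.1713 0.5226 0.2313] q [71.8  5.  10.1 95.1 -0.  90. ] ydir [0.312 0.95  0.   ] zdir [ 0.95  -0.312  0.   ] xdir [ 0.  0. -1.] F [ 0.76 -0.38 -0.19] open 0.0853
shift [0.3, -235.5, 477.8] rot [2.79, -0.0, -0.0]
```

{"fn": "apply_moves", "kwargs": {"rows": [[[0, -30, 60, -0.05, 0, 0, 1], [0, -60, 120, -0.1, 0, 0, 1], [0, -90, 180, -0.15, 0, 0, 1], [0, -120, 240, -0.2, 0, 0, 1], [0, -150, 300, -0.25, 0, 0, 1], [0, -180, 360, -0.3, 0, 0, 1], [0, -210, 420, -0.352, 0, 0, 1], [0, -235, 478, -0.352, 0, 0, 1], [0, -235, 478, -0.352, 0, 0, 1], [0, -235, 478, -0.352, 0, 0, 1], [0, -235, 478, -0.352, 0, 0, 1], [0, -235, 478, -0.352, 0, 0, 1], [0, -235, 478, -0.352, 0, 0, 1]]], "newtons": 30}}

```text
time: 2.5
ee_pos: [0.5525, 0.1499, 0.2309]
tcp_rot: [-178.9, 90.0, -177.0]
wrist_force: [-1.1, 0.7, 0.3]
opening: 0.0855
```

Run:
```python
from mv import *
from workcell import cams
tgt([.552,.150,.05],92)
for n in("top","side"):
    p=cams.camera(n);cv2.imwrite(f"pics/{n}1.png",p["pixels"][:,:,::-1]); np.savez(f"{n}1.npz",**{k:np.array(p[k]) for k in p})
```

```text
t 2.5 tcp [0.5525 0.1499 0.2309] q [15.2  8.2 13.5 95.4  0.  13.2] ydir [-0.034  0.999 -0.   ] zdir [ 0.999  0.034 -0.001] xdir [-0.001 -0.    -1.   ] F [-1.07  0.67  0.34] open 0.0855
shift [180.9, 0.2, -0.4] rot [-0.001, -0.001, 0.0]
```

View pics/side1.png

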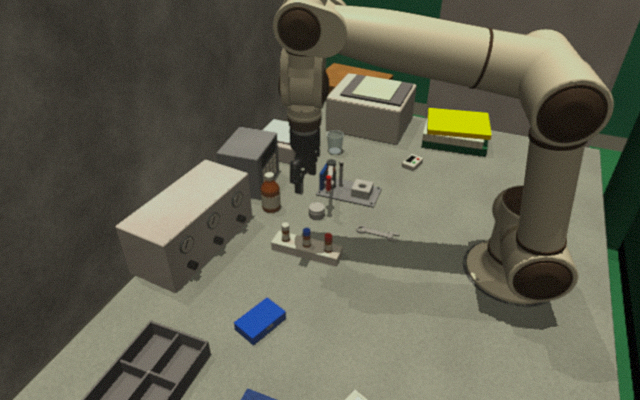

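View pics/top1.png

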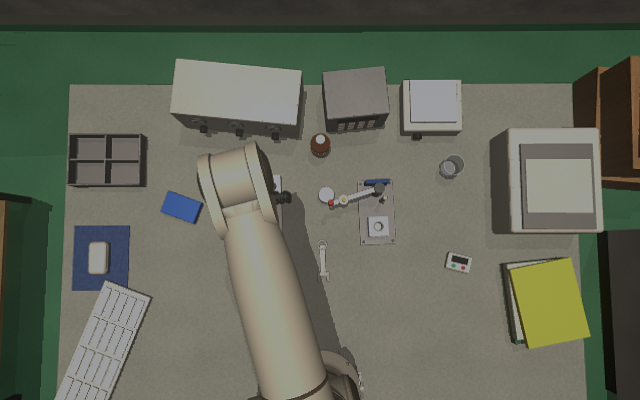

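Run:
```python
from mv import *
s=load("side1.npz");t=load("top1.npz")
print(proj(s,[[.5525,.1499,.2309],[.5525,.1499,.25]]),proj(t,[[.5525,.1499,.2309]]))
crop(s,"pics/sg.png",(265,110,345,260),0,4)
```

```text
[[305.47352359 186.96125114]
 [305.37021454 181.00245311]] [[264.3085498 200.6805591]]
```

View pics/sg.png

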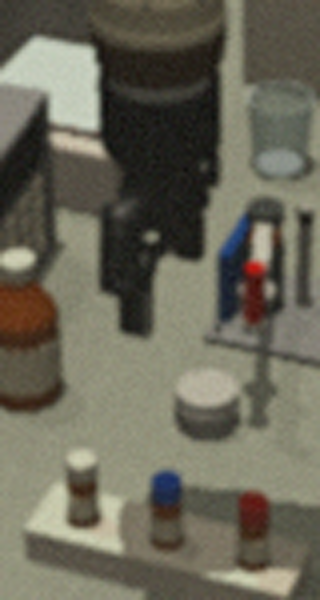

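{"fn": "apply_moves", "kwargs": {"rows": [[[30, 0, 0, 0, 0, 0, 1], [60, 0, 0, 0, 0, 0, 1], [90, 0, 0, 0, 0, 0, 1], [120, 0, 0, 0, 0, 0, 1], [145, 0, 0, 0, 0, 0, 1], [165, 0, 0, 0, 0, 0, 1], [178, 0, 0, 0, 0, 0, 1], [180, 0, 0, 0, 0, 0, 1], [180, 0, 0, 0, 0, 0, 1], [180, 0, 0, 0, 0, 0, 1]]]}}

```text
time: 3.6
ee_pos: [0.5524, 0.1514, 0.0528]
tcp_rot: [21.6, 89.9, 23.7]
wrist_force: [0.2, 0.0, -0.1]
opening: 0.0855
```

Run:
```python
from mv import *
from workcell import cams
tgt([.552,.150,.05],92)
p=cams.camera("side");np.savez("side2.npz",**{k:np.array(p[k]) for k in p})
crop(p,"pics/s2.png",(255,140,355,270),0,4)
```

```text
t 3.6 tcp [0.5524 0.1514 0.0528] q [15.3  8.3 -6.1 75.5  0.  13.3] ydir [-0.036  0.999  0.001] zdir [0.999 0.036 0.002] xdir [ 0.002  0.001 -1.   ] F [ 0.2   0.03 -0.08] open 0.0855
shift [2.8, -1.4, -0.4] rot [0.001, 0.002, -0.001]
```

View pics/s2.png

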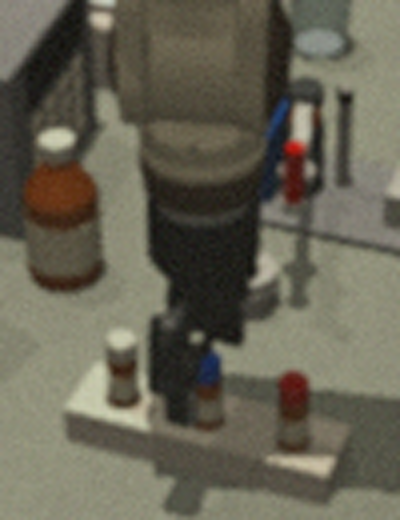

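Run:
```python
from mv import *
s=load("side2.npz")
P=[[.5524-.036*.047,.1514+.047,.066],[.5524+.036*.047,.1514-.047,.066],[.552,.1505,.085],[.552,.1505,.03]]
print(((proj(s,P)-[255,140]+.5)*4-.5).round(0))
```

```text
[[181. 423.]
 [230. 340.]
 [207. 359.]
 [208. 418.]]
```

{"fn": "apply_moves", "kwargs": {"rows": [[[2, 0, 0, 0, 0, 0, 0], [2, 0, 0, 0, 0, 0, 0], [2, 0, 0, 0, 0, 0, 0], [2, 0, 0, 0, 0, 0, 0], [2, 0, 0, 0, 0, 0, 0], [2, 0, 0, 0, 0, 0, 0], [2, 0, 0, 0, 0, 0, 0], [2, 0, 0, 0, 0, 0, 0], [2, 0, 0, 0, 0, 0, 0], [2, 0, 0, 0, 0, 0, 0]]], "newtons": 30}}

```text
time: 4.65
ee_pos: [0.5525, 0.1511, 0.0508]
tcp_rot: [9.2, 89.9, 11.2]
wrist_force: [0.4, -4.1, 1.4]
opening: 0.021
```

Run:
```python
from mv import *
tgt([.552,.150,.25],92)
```

```text
t 4.65 tcp [0.5525 0.1511 0.0508] q [15.3  8.3 -6.3 75.3 -0.  13.3] ydir [-0.036  0.999  0.   ] zdir [0.999 0.036 0.002] xdir [ 0.002  0.    -1.   ] F [ 0.42 -4.08  1.41] open 0.021
shift [-199.3, -1.1, -0.2] rot [0.001, 0.002, -0.0]
```

{"fn": "apply_moves", "kwargs": {"rows": [[[-10, 0, 0, 0, 0, 0, 0], [-25, 0, 0, 0, 0, 0, 0], [-50, 0, 0, 0, 0, 0, 0], [-80, 0, 0, 0, 0, 0, 0], [-110, 0, 0, 0, 0, 0, 0], [-140, 0, 0, 0, 0, 0, 0], [-170, 0, 0, 0, 0, 0, 0], [-190, 0, 0, 0, 0, 0, 0], [-200, 0, 0, 0, 0, 0, 0], [-200, 0, 0, 0, 0, 0, 0], [-200, 0, 0, 0, 0, 0, 0]]]}}

```text
time: 5.75
ee_pos: [0.552, 0.1512, 0.2502]
tcp_rot: [17.1, 89.9, 19.2]
wrist_force: [1.0, 0.5, -0.1]
opening: 0.0205
```

Run:
```python
from mv import *
from workcell import cams
tgt([.4925,-.1730,.25],92.3)
p=cams.camera("side");np.savez("side3.npz",**{k:np.array(p[k]) for k in p})
crop(p,"pics/s3.png",(255,110,355,270),0,4)
```

```text
t 5.75 tcp [0.552  0.1512 0.2502] q [15.3  8.5 16.1 97.5  0.  13.3] ydir [-0.036  0.999  0.   ] zdir [0.999 0.036 0.001] xdir [ 0.001  0.    -1.   ] F [ 1.02  0.48 -0.11] open 0.0205
shift [-0.0, -321.8, -71.1] rot [-0.004, 0.001, -0.0]
```

View pics/s3.png

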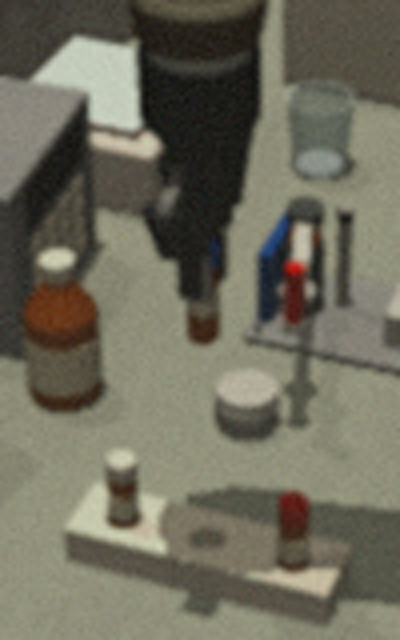

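{"fn": "apply_moves", "kwargs": {"rows": [[[0, -20, -4, 0, 0, 0, 0], [0, -50, -11, 0, 0, 0, 0], [0, -80, -18, 0, 0, 0, 0], [0, -110, -24, 0, 0, 0, 0], [0, -140, -31, 0, 0, 0, 0], [0, -170, -38, 0, 0, 0, 0], [0, -200, -44, 0, 0, 0, 0], [0, -230, -51, 0, 0, 0, 0], [0, -260, -58, 0, 0, 0, 0], [0, -290, -64, 0, 0, 0, 0], [0, -310, -69, 0, 0, 0, 0], [0, -322, -71, -0.004, 0.001, 0, 0], [0, -322, -71, -0.004, 0.001, 0, 0], [0, -322, -71, -0.004, 0.001, 0, 0], [0, -322, -71, -0.004, 0.001, 0, 0]]]}}

```text
time: 7.3
ee_pos: [0.4926, -0.1723, 0.2494]
tcp_rot: [156.1, 89.9, 158.5]
wrist_force: [0.4, -1.1, -0.4]
opening: 0.0206
```

Run:
```python
from mv import *
from workcell import cams
tgt([.4925,-.1730,.11],92.3)
p=cams.camera("side");np.savez("side4.npz",**{k:np.array(p[k]) for k in p})
crop(p,"pics/s4.png",(290,60,410,215),0,5)
p=cams.camera("top");np.savez("top4.npz",**{k:np.array(p[k]) for k in p})
crop(p,"pics/t4.png",(300,150,430,270),0,5)
```

```text
t 7.3 tcp [ 0.4926 -0.1723  0.2494] q [-19.3   1.6   8.6  97.    0.  -21.6] ydir [-0.041  0.999  0.   ] zdir [ 0.999  0.041 -0.001] xdir [-0.001  0.    -1.   ] F [ 0.4  -1.06 -0.44] open 0.0206
shift [139.4, -0.7, -0.0] rot [0.001, -0.001, -0.0]
```

View pics/s4.png

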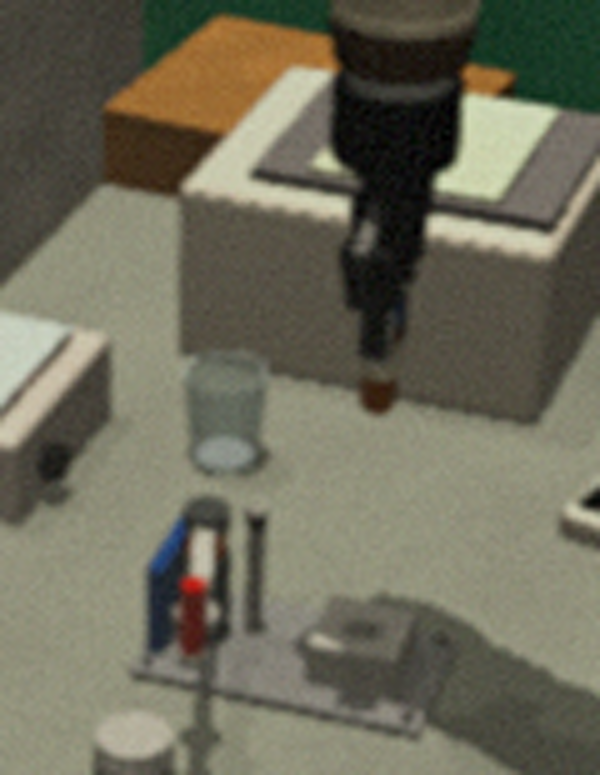

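View pics/t4.png

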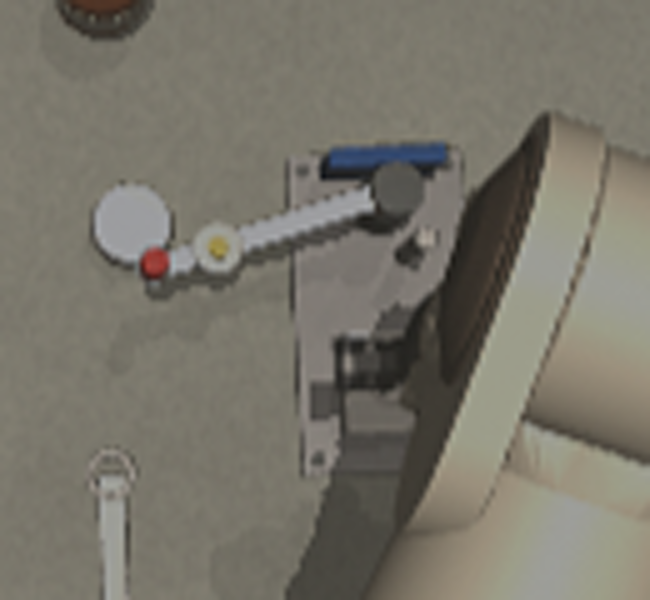

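{"fn": "apply_moves", "kwargs": {"rows": [[[25, 0, 0, 0, 0, 0, 0], [50, 0, 0, 0, 0, 0, 0], [80, 0, 0, 0, 0, 0, 0], [110, 0, 0, 0, 0, 0, 0], [135, -0.7, 0, 0, 0, 0, 0], [149, -0.7, 0, 0, 0, 0, 0], [151, -0.7, 0, 0, 0, 0, 0], [151, -0.7, 0, 0, 0, 0, 0], [151, -0.7, 0, 0, 0, 0, 0]]]}}

```text
time: 8.3
ee_pos: [0.4933, -0.1731, 0.1001]
tcp_rot: [-22.7, 89.9, -20.3]
wrist_force: [-0.8, 0.3, 0.2]
opening: 0.0207
```

Run:
```python
from mv import *
from workcell import cams
tgt([.4925,-.1730,.098],92.3)
p=cams.camera("side");np.savez("side5.npz",**{k:np.array(p[k]) for k in p})
crop(p,"pics/s5.png",(310,130,390,215),0,7)
p=cams.camera("top");np.savez("top5.npz",**{k:np.array(p[k]) for k in p})
crop(p,"pics/t5.png",(340,170,420,250),0,7)
```

```text
t 8.3 tcp [ 0.4933 -0.1731  0.1001] q [-19.3   0.6  -8.9  80.4  -0.  -21.7] ydir [-0.041  0.999 -0.001] zdir [0.999 0.041 0.001] xdir [ 0.001 -0.    -1.   ] F [-0.76  0.34  0.18] open 0.0207
shift [2.1, 0.2, -0.8] rot [0.001, 0.001, 0.001]
```

View pics/s5.png

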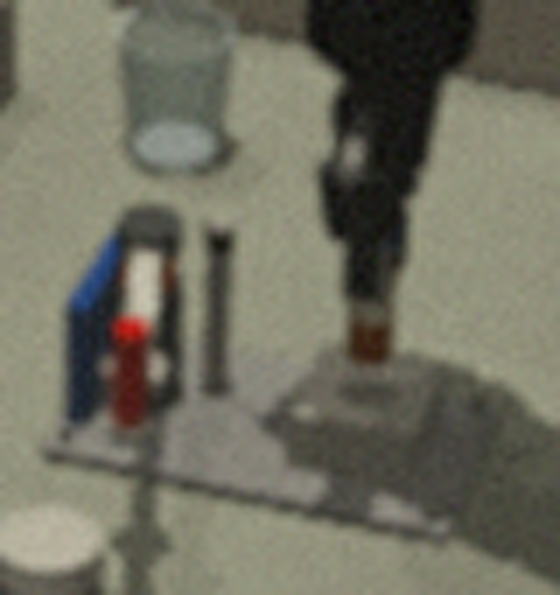

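View pics/t5.png

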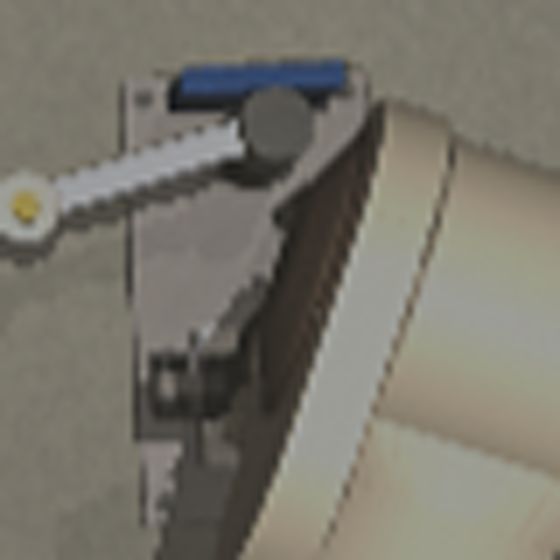

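```bash
cat > enh.py <<'E'
from mv import *
s=load("side5.npz");s0=load("side0.npz");t0=load("top0.npz")
def px(uc,sc,o): return (np.array(uc,float)+.5)/sc-.5+np.array(o)
print("vial bottom",atz(s,[px((370,352),7,(310,130)),px((370,350),7,(310,130)),px((369,352),7,(310,130))],.0593))
print("bore",atz(s0,[px((580,327),8,(290,145))],.04))
print(((proj(s,[[.4933,-.1731,.0593]])-[310,130]+.5)*7-.5))
# enhanced
im=s["pixels"][130:215,310:390,::-1].astype(float)
im=cv2.resize(im,None,fx=7,fy=7,interpolation=cv2.INTER_CUBIC)
cv2.imwrite("pics/s5e.png",np.clip(im*2.2-40,0,255).astype(np.uint8)[180:,150:])
E
python3 enh.py
```

```text
vial bottom [[ 0.49353417 -0.17551233  0.0593    ]
 [ 0.49405192 -0.17706982  0.0593    ]
 [ 0.49396758 -0.17533192  0.0593    ]]
bore [[ 0.49223863 -0.17115552  0.04      ]]
[[368.84796722 354.83663763]]
```

View pics/s5e.png

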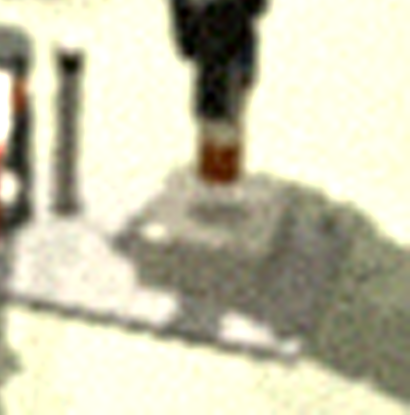

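{"fn": "apply_moves", "kwargs": {"rows": [[[8, 0, -0.8, 0, 0, 0, 0], [14, 0, -0.8, 0, 0, 0, 0], [16, 0, -0.8, 0, 0, 0, 0], [16, 0, -0.8, 0, 0, 0, 0]]]}}

```text
time: 8.8
ee_pos: [0.4921, -0.1732, 0.0833]
tcp_rot: [-43.1, 90.0, -40.7]
wrist_force: [0.2, 0.2, -0.9]
opening: 0.0205
```

Run:
```python
from mv import *
from workcell import cams
tgt([.4925,-.1730,.098],92.3)
acc=0
for i in range(6):
    p=cams.camera("side");acc=acc+p["pixels"].astype(float)/6
p["pixels"]=acc
np.savez("side6.npz",**{k:np.array(p[k]) for k in p})
im=cv2.resize(acc[165:205,330:390,::-1],None,fx=12,fy=12,interpolation=cv2.INTER_CUBIC)
cv2.imwrite("pics/s6.png",np.clip(im*1.8-30,0,255).astype(np.uint8))
im=cv2.resize(load("side0.npz")["pixels"][165:205,330:390,::-1].astype(float),None,fx=12,fy=12,interpolation=cv2.INTER_CUBIC)
cv2.imwrite("pics/s0z.png",im.clip(0,255).astype(np.uint8))
tgt([.4925,-.1730,.098],92.3)
```

```text
t 8.8 tcp [ 0.4921 -0.1732  0.0833] q [-19.4   0.8 -10.6  78.6  -0.  -21.7] ydir [-0.041  0.999 -0.   ] zdir [0.999 0.041 0.   ] xdir [ 0. -0. -1.] F [ 0.17  0.17 -0.91] open 0.0205
shift [-14.7, 0.1, 0.4] rot [0.001, 0.0, 0.0]
t 9.1 tcp [ 0.4926 -0.1733  0.0841] q [-19.4   0.8 -10.6  78.6  -0.  -21.7] ydir [-0.041  0.999 -0.001] zdir [0.999 0.041 0.001] xdir [ 0.001 -0.001 -1.   ] F [-0.15  1.06 -0.2 ] open 0.0208
shift [-13.9, 0.3, -0.1] rot [0.001, 0.001, 0.001]
```

View pics/s6.png

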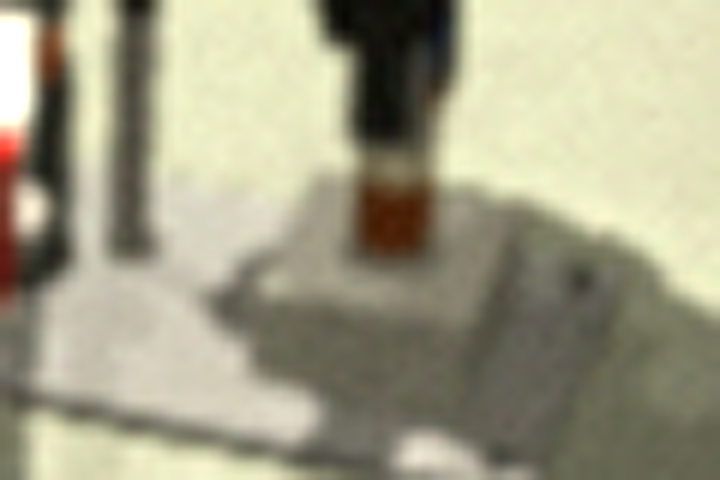

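View pics/s0z.png

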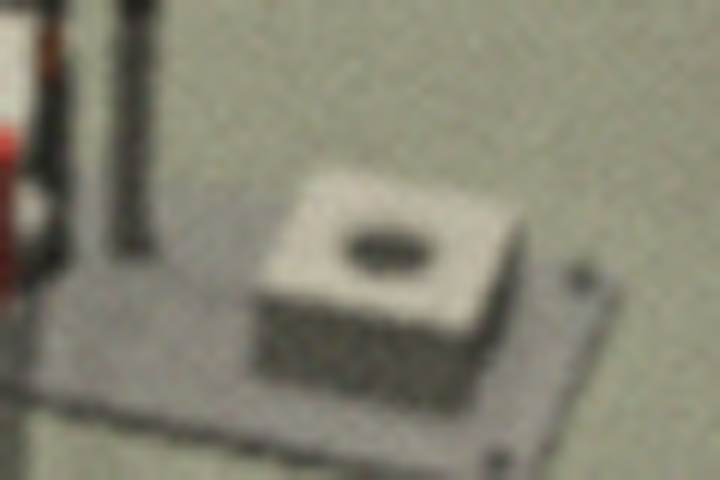

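{"fn": "apply_moves", "kwargs": {"rows": [[[1, 1, 0, 0, 0, 0, 0], [3, 1, 0, 0, 0, 0, 0], [5, 1, 0, 0, 0, 0, 0], [6, 1, 0, 0, 0, 0, 0], [6, 1, 0, 0, 0, 0, 0]]]}}

```text
time: 9.6
ee_pos: [0.4926, -0.1724, 0.078]
tcp_rot: [-31.1, 89.9, -28.7]
wrist_force: [-0.7, -1.6, -0.2]
opening: 0.0208
```

{"fn": "apply_moves", "kwargs": {"rows": [[[1, 0, 0, 0, 0, 0, 0], [2, 0, 0, 0, 0, 0, 0], [3, 0, 0, 0, 0, 0, 0], [3, 0, 0, 0, 0, 0, 0]]]}}

```text
time: 10.0
ee_pos: [0.4926, -0.1727, 0.075]
tcp_rot: [-41.7, 89.9, -39.3]
wrist_force: [1.4, -3.2, 0.6]
opening: 0.0206
```

{"fn": "apply_moves", "kwargs": {"rows": [[[0, -1, 0, 0, 0, 0, 0], [0, -1, 0, 0, 0, 0, 0], [0, -1, 0, 0, 0, 0, 0]]]}}

```text
time: 10.3
ee_pos: [0.4925, -0.1735, 0.0748]
tcp_rot: [-36.5, 89.9, -34.1]
wrist_force: [0.4, -0.5, -0.5]
opening: 0.0209
```

{"fn": "apply_moves", "kwargs": {"rows": [[[1, 0, 0, 0, 0, 0, 0], [2, 0, 0, 0, 0, 0, 0], [3, 0, 0, 0, 0, 0, 0], [3, 0, 0, 0, 0, 0, 0]]]}}

```text
time: 10.7
ee_pos: [0.4924, -0.1734, 0.0716]
tcp_rot: [-37.4, 89.9, -35.1]
wrist_force: [0.3, 0.6, 0.1]
opening: 0.0204
```

{"fn": "apply_moves", "kwargs": {"rows": [[[2, 0, 0, 0, 0, 0, 0], [4, 0, 0, 0, 0, 0, 0], [7, 0, 0, 0, 0, 0, 0], [10, 0, 0, 0, 0, 0, 0], [12, 0, 0, 0, 0, 0, 0], [12, 0, 0, 0, 0, 0, 0]]]}}

```text
time: 11.3
ee_pos: [0.4923, -0.1734, 0.0592]
tcp_rot: [-51.9, 90.0, -49.6]
wrist_force: [-0.1, -0.5, -0.8]
opening: 0.0204
```

{"fn": "apply_moves", "kwargs": {"rows": [[[2, 0, 0, 0, 0, 0, 0], [4, 0, 0, 0, 0, 0, 0], [6, 0, 0, 0, 0, 0, 0], [7, 0, 0, 0, 0, 0, 0], [8, 0, 0, 0, 0, 0, 0], [8, 0, 0, 0, 0, 0, 0]]]}}

```text
time: 11.9
ee_pos: [0.4923, -0.1734, 0.0511]
tcp_rot: [-59.0, 90.0, -56.6]
wrist_force: [0.3, -1.0, -1.1]
opening: 0.0207
```

Run:
```python
from mv import *
for i in range(3): tgt([.4925,-.1730,.098],92.3)
```

```text
t 11.9 tcp [ 0.4923 -0.1734  0.0511] q [-19.4   1.5 -13.5  74.9  -0.  -21.7] ydir [-0.041  0.999 -0.001] zdir [0.999 0.041 0.   ] xdir [ 0.    -0.001 -1.   ] F [ 0.29 -1.05 -1.13] open 0.0207
shift [-46.9, 0.4, 0.3] rot [0.001, 0.0, 0.001]
t 11.9 tcp [ 0.4923 -0.1734  0.0511] q [-19.4   1.5 -13.5  74.9  -0.  -21.7] ydir [-0.041  0.999 -0.001] zdir [0.999 0.041 0.   ] xdir [ 0.    -0.001 -1.   ] F [ 0.29 -1.05 -1.13] open 0.0207
shift [-46.9, 0.4, 0.3] rot [0.001, 0.0, 0.001]
t 11.9 tcp [ 0.4923 -0.1734  0.0511] q [-19.4   1.5 -13.5  74.9  -0.  -21.7] ydir [-0.041  0.999 -0.001] zdir [0.999 0.041 0.   ] xdir [ 0.    -0.001 -1.   ] F [ 0.29 -1.05 -1.13] open 0.0207
shift [-46.9, 0.4, 0.3] rot [0.001, 0.0, 0.001]
```

{"fn": "apply_moves", "kwargs": {"rows": [[[1, 0, 0, 0, 0, 0, 0], [1.5, 0, 0, 0, 0, 0, 0], [1.5, 0, 0, 0, 0, 0, 0]]]}}

```text
time: 12.2
ee_pos: [0.4926, -0.1735, 0.0506]
tcp_rot: [-36.3, 89.9, -34.0]
wrist_force: [-2.3, 0.1, 7.0]
opening: 0.0208
```

{"fn": "apply_moves", "kwargs": {"rows": [[[0, 0, 0, 0, 0, 0, 0.8], [0, 0, 0, 0, 0, 0, 0.8], [0, 0, 0, 0, 0, 0, 0.8], [0, 0, 0, 0, 0, 0, 0.8], [0, 0, 0, 0, 0, 0, 0.8], [0, 0, 0, 0, 0, 0, 0.8], [-10, 0, 0, 0, 0, 0, 0.8], [-30, 0, 0, 0, 0, 0, 0.8], [-60, 0, 0, 0, 0, 0, 0.8], [-90, 0, 0, 0, 0, 0, 0.8], [-120, 0, 0, 0, 0, 0, 0.8], [-150, 0, 0, 0, 0, 0, 0.8], [-180, 0, 0, 0, 0, 0, 0.8], [-200, 0, 0, 0, 0, 0, 0.8], [-200, 0, 0, 0, 0, 0, 0.8], [-200, 0, 0, 0, 0, 0, 0.8]]]}}

```text
time: 13.8
ee_pos: [0.4924, -0.1734, 0.2511]
tcp_rot: [-30.2, 89.8, -27.8]
wrist_force: [-0.1, -0.6, -0.8]
opening: 0.0683
```

Run:
```python
from mv import *
from workcell import cams
tgt([.55,0.03,.25],92.3)
p=cams.camera("side");np.savez("side7.npz",**{k:np.array(p[k]) for k in p})
crop(p,"pics/s7.png",(290,120,390,215),0,6)
```

```text
t 13.8 tcp [ 0.4924 -0.1734  0.2511] q [-19.4   1.4   8.6  97.   -0.  -21.7] ydir [-0.041  0.999 -0.001] zdir [0.999 0.041 0.002] xdir [ 0.002 -0.001 -1.   ] F [-0.08 -0.58 -0.84] open 0.0683
shift [0.9, 200.8, 65.8] rot [0.001, 0.002, 0.001]
```

View pics/s7.png

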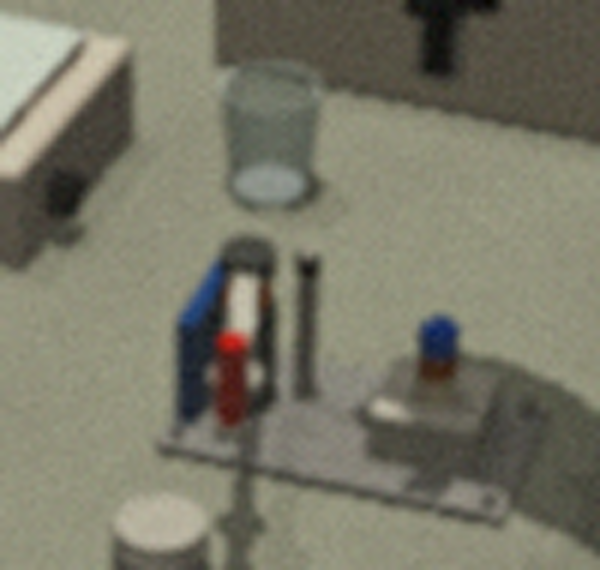

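Run:
```python
from mv import *
tgt([.556,-0.026,.25],17.8)
```

```text
t 13.85 tcp [ 0.4922 -0.1733  0.2502] q [-19.4   1.5   8.5  97.   -0.  -21.7] ydir [-0.041  0.999 -0.001] zdir [0.999 0.041 0.001] xdir [ 0.001 -0.001 -1.   ] F [-0.11  0.5   0.32] open 0.0681
shift [0.2, 144.6, 69.8] rot [1.301, 0.002, 0.0]
```

{"fn": "apply_moves", "kwargs": {"rows": [[[0, 14, 7, 0.13, 0, 0, 1], [0, 28, 14, 0.26, 0, 0, 1], [0, 43, 21, 0.39, 0, 0, 1], [0, 57, 28, 0.52, 0, 0, 1], [0, 72, 35, 0.65, 0, 0, 1], [0, 86, 42, 0.78, 0, 0, 1], [0, 101, 49, 0.91, 0, 0, 1], [0, 115, 56, 1.04, 0, 0, 1], [0, 130, 63, 1.17, 0, 0, 1], [0, 145, 70, 1.3, 0, 0, 1], [0, 145, 70, 1.3, 0, 0, 1], [0, 145, 70, 1.3, 0, 0, 1]]]}}

```text
time: 15.05
ee_pos: [0.5558, -0.0255, 0.2492]
tcp_rot: [-48.4, 89.9, -120.3]
wrist_force: [-0.8, 0.4, 0.0]
opening: 0.0851
```

Run:
```python
from mv import *
from workcell import cams
tgt([.556,-0.026,.11],17.8)
p=cams.camera("side");np.savez("side8.npz",**{k:np.array(p[k]) for k in p})
crop(p,"pics/s8.png",(270,80,390,215),0,5)
p=cams.camera("top");np.savez("top8.npz",**{k:np.array(p[k]) for k in p})
crop(p,"pics/t8.png",(300,150,430,270),0,5)
```

```text
t 15.05 tcp [ 0.5558 -0.0255  0.2492] q [-2.6  6.3 13.6 97.2 -0.1 69.3] ydir [ 0.951  0.311 -0.001] zdir [ 0.311 -0.951  0.001] xdir [-0.001 -0.001 -1.   ] F [-0.83  0.38  0.03] open 0.0851
shift [139.2, 0.2, 0.4] rot [0.005, 0.001, 0.001]
```

View pics/s8.png

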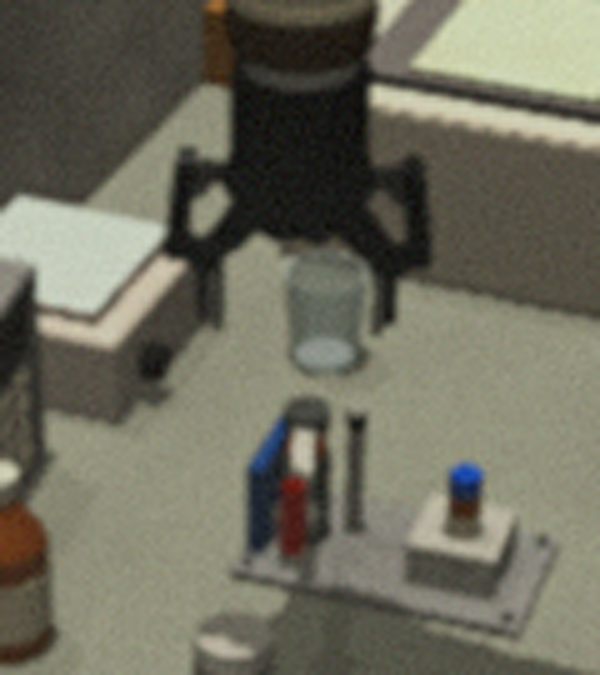

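View pics/t8.png

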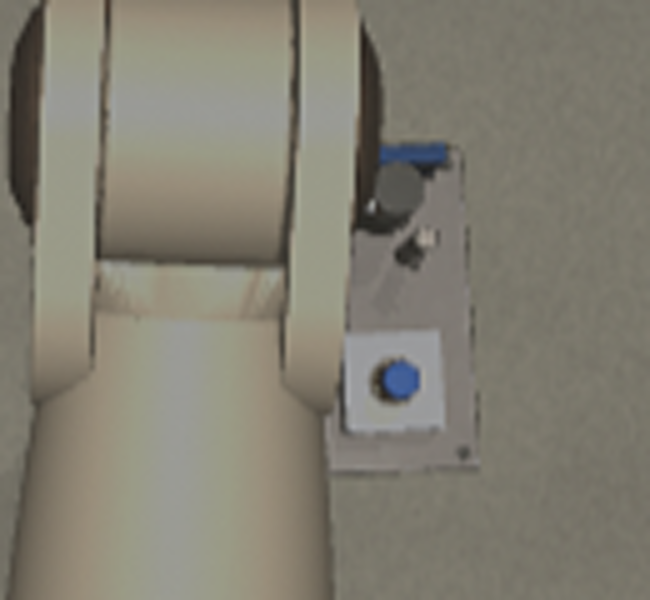

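{"fn": "apply_moves", "kwargs": {"rows": [[[30, 0, 0, 0, 0, 0, 1], [60, 0, 0, 0, 0, 0, 1], [90, 0, 0, 0, 0, 0, 1], [115, 0, 0, 0, 0, 0, 1], [132, 0, 0, 0, 0, 0, 1], [139, 0, 0, 0, 0, 0, 1], [139, 0, 0, 0, 0, 0, 1], [139, 0, 0, 0, 0, 0, 1]]]}}

```text
time: 15.95
ee_pos: [0.5561, -0.0265, 0.1118]
tcp_rot: [35.4, 89.9, -36.6]
wrist_force: [-0.1, -0.5, 0.7]
opening: 0.0857
```

Run:
```python
from mv import *
from workcell import cams
tgt([.556,-0.026,.11],17.8)
p=cams.camera("side");np.savez("side9.npz",**{k:np.array(p[k]) for k in p})
crop(p,"pics/s9.png",(270,80,390,215),0,5)
```

```text
t 15.95 tcp [ 0.5561 -0.0265  0.1118] q [-2.7  5.1 -3.  81.8 -0.1 69.3] ydir [0.951 0.309 0.001] zdir [ 0.309 -0.951  0.002] xdir [ 0.002 -0.001 -1.   ] F [-0.06 -0.49  0.7 ] open 0.0857
shift [1.8, 0.0, -0.5] rot [0.004, 0.002, -0.001]
```

View pics/s9.png

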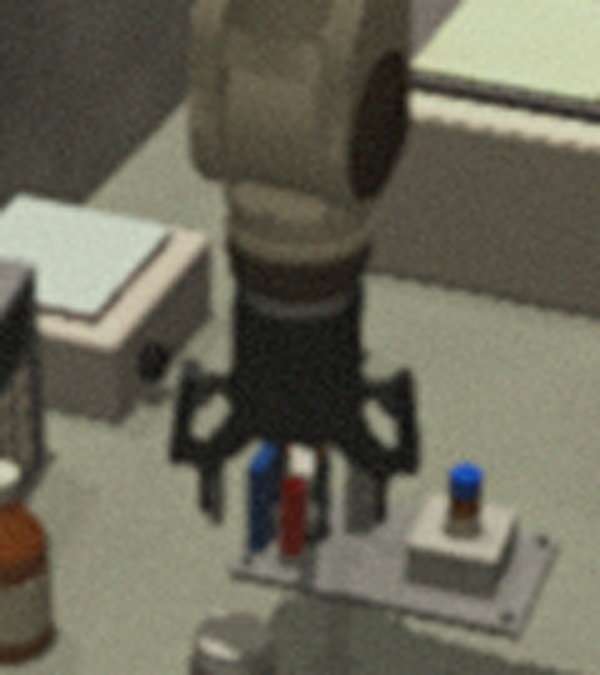

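Fingers straddle the red handle (295,515 in the crop), the vial stands in the block. Close.

{"fn": "apply_moves", "kwargs": {"rows": [[[2, 0, 0, 0, 0, 0, 0], [2, 0, 0, 0, 0, 0, 0], [2, 0, 0, 0, 0, 0, 0], [2, 0, 0, 0, 0, 0, 0], [2, 0, 0, 0, 0, 0, 0], [2, 0, 0, 0, 0, 0, 0], [2, 0, 0, 0, 0, 0, 0], [2, 0, 0, 0, 0, 0, 0], [2, 0, 0, 0, 0, 0, 0], [2, 0, 0, 0, 0, 0, 0], [2, 0, 0, 0, 0, 0, 0]]], "newtons": 30}}

```text
time: 17.1
ee_pos: [0.5564, -0.0264, 0.1101]
tcp_rot: [48.1, 89.9, -23.9]
wrist_force: [-0.2, 0.8, 2.0]
opening: 0.0152
```

Run:
```python
from mv import *
tgt([.556,-0.026,.11],17.8)
o=get_obs();R0=R.from_euler("xyz",o["tcp_rot"],degrees=True)
p=o["ee_pos"]
piv=np.array([.6024,-.1691,p[2]])
v=p-piv;print("r",np.hypot(*v[:2]),"ang",np.degrees(np.arctan2(v[1],v[0])))
for k in range(1,21):
    a=np.radians(74.5*k/20)
    q=piv+R.from_euler("z",a).apply(v)
    print(k,(R0.inv().apply(q-p)*1e3).round(0),"rot x",round(-a,3))
```

```text
t 17.1 tcp [ 0.5564 -0.0264  0.1101] q [-2.7  5.1 -3.2 81.6 -0.1 69.3] ydir [0.951 0.309 0.002] zdir [ 0.309 -0.951  0.002] xdir [ 0.002 -0.001 -1.   ] F [-0.2   0.8   1.96] open 0.0152
shift [0.1, -0.3, -0.5] rot [0.004, 0.002, -0.002]
r 0.14992909021486303 ang 107.85563627210684
1 [ -0. -10.   0.] rot x -0.065
2 [ -0. -19.   1.] rot x -0.13
3 [ -0. -29.   3.] rot x -0.195
4 [ -0. -39.   5.] rot x -0.26
5 [ -0. -48.   8.] rot x -0.325
6 [ -0. -57.  11.] rot x -0.39
7 [ -0. -66.  15.] rot x -0.455
8 [ -0. -75.  20.] rot x -0.52
9 [ -0. -83.  25.] rot x -0.585
10 [ -0. -91.  30.] rot x -0.65
11 [ -0. -98.  36.] rot x -0.715
12 [  -0. -106.   43.] rot x -0.78
13 [  -0. -112.   50.] rot x -0.845
14 [  -0. -119.   58.] rot x -0.91
15 [  -0. -124.   65.] rot x -0.975
16 [  -0. -130.   74.] rot x -1.04
17 [  -0. -134.   82.] rot x -1.105
18 [  -0. -138.   91.] rot x -1.17
19 [  -0. -142.  100.] rot x -1.235
20 [  -0. -145.  109.] rot x -1.3
```

{"fn": "apply_moves", "kwargs": {"rows": [[[0, -10, 0, -0.065, 0, 0, 0], [0, -19, 1, -0.13, 0, 0, 0], [0, -29, 3, -0.195, 0, 0, 0], [0, -39, 5, -0.26, 0, 0, 0], [0, -48, 8, -0.325, 0, 0, 0], [0, -57, 11, -0.39, 0, 0, 0], [0, -66, 15, -0.455, 0, 0, 0], [0, -75, 20, -0.52, 0, 0, 0], [0, -83, 25, -0.585, 0, 0, 0], [0, -91, 30, -0.65, 0, 0, 0], [0, -91, 30, -0.65, 0, 0, 0]]]}}

```text
time: 18.2
ee_pos: [0.4793, -0.0835, 0.1101]
tcp_rot: [18.2, 89.8, -16.6]
wrist_force: [2.5, 1.8, 0.3]
opening: 0.0152
```

```bash
cat > arc.py <<'E'
from mv import *
tgt([.556,-0.026,.11],17.8)
o=get_obs();R0=R.from_euler("xyz",o["tcp_rot"],degrees=True)
p=o["ee_pos"]
piv=np.array([.6024,-.1691,p[2]])
v=p-piv;a0=np.arctan2(v[1],v[0])%(2*np.pi);r=np.hypot(*v[:2]);print("r",r,"joint",a0-np.radians(107.8))
for j in np.arange(.0,1.34,.065):
    a=j+np.radians(107.8)
    if a<a0: continue
    q=piv+[.15*np.cos(a),.15*np.sin(a),.11-p[2]]
    print(round(j,3),(R0.inv().apply(q-p)*1e3).round(1),"rot x",round(-(a-a0),3))
E
python3 arc.py
```

```text
t 18.2 tcp [ 0.4793 -0.0835  0.1101] q [ -9.9  -4.6 -12.9  81.5  -0.   24.9] ydir [0.57  0.822 0.001] zdir [ 0.822 -0.57   0.003] xdir [ 0.003 -0.001 -1.   ] F [2.53 1.79 0.29] open 0.0152
shift [0.4, 91.0, 30.3] rot [0.654, 0.003, -0.002]
r 0.1499646899997335 joint 0.6528263241384258
0.715 [ 0.1 -9.3  0.2] rot x -0.062
0.78 [  0.1 -19.    1.2] rot x -0.127
0.845 [  0.1 -28.7   2.7] rot x -0.192
0.91 [  0.1 -38.2   4.9] rot x -0.257
0.975 [  0.1 -47.5   7.6] rot x -0.322
1.04 [  0.1 -56.6  11. ] rot x -0.387
1.105 [  0.1 -65.6  15. ] rot x -0.452
1.17 [  0.1 -74.2  19.5] rot x -0.517
1.235 [  0.1 -82.5  24.6] rot x -0.582
1.3 [  0.1 -90.5  30.2] rot x -0.647
```

{"fn": "apply_moves", "kwargs": {"rows": [[[0, -9, 0, -0.062, 0, 0, 0], [0, -19, 1, -0.127, 0, 0, 0], [0, -29, 3, -0.192, 0, 0, 0], [0, -38, 5, -0.257, 0, 0, 0], [0, -47.5, 7.5, -0.322, 0, 0, 0], [0, -56.5, 11, -0.387, 0, 0, 0], [0, -65.5, 15, -0.452, 0, 0, 0], [0, -74, 19.5, -0.517, 0, 0, 0], [0, -78, 22, -0.55, 0, 0, 0], [0, -82.5, 24.5, -0.582, 0, 0, 0], [0, -86.5, 27.5, -0.615, 0, 0, 0], [0, -86.5, 27.5, -0.615, 0, 0, 0]]]}}

```text
time: 19.4
ee_pos: [0.452, -0.1697, 0.1101]
tcp_rot: [17.1, 89.9, 17.5]
wrist_force: [-3.2, 5.3, 3.7]
opening: 0.015
```

```bash
python3 arc.py
```

```text
t 19.4 tcp [ 0.452  -0.1697  0.1101] q [-20.6  -5.  -13.3  81.6   0.1 -21. ] ydir [-0.007  1.     0.001] zdir [1.    0.007 0.002] xdir [ 0.002  0.001 -1.   ] F [-3.25  5.28  3.72] open 0.015
shift [0.4, 143.0, 105.1] rot [1.267, 0.001, -0.002]
r 0.15043618820513416 joint 1.2641893296769025
1.3 [ 0.1 -5.4  0.5] rot x -0.036
```

{"fn": "apply_moves", "kwargs": {"rows": [[[0, -2, 0.3, -0.015, 0, 0, 0], [0, -4, 0.5, -0.03, 0, 0, 0], [0, -5, 0.5, -0.036, 0, 0, 0], [0, -5, 0.5, -0.036, 0, 0, 0], [0, -5, 0.5, -0.036, 0, 0, 0]]]}}

```text
time: 19.9
ee_pos: [0.452, -0.1739, 0.1101]
tcp_rot: [83.3, 89.9, 85.6]
wrist_force: [-3.9, 4.3, 4.3]
opening: 0.0155
```

```bash
python3 arc.py
```

```text
t 19.9 tcp [ 0.452  -0.1739  0.1101] q [-21.1  -4.7 -13.   81.7   0.1 -23.5] ydir [-0.041  0.999  0.002] zdir [0.999 0.041 0.   ] xdir [ 0.     0.002 -1.   ] F [-3.94  4.32  4.34] open 0.0155
shift [0.4, 143.5, 110.0] rot [1.301, -0.001, -0.002]
r 0.15052145963921942 joint 1.2918035913152404
1.3 [ 0.1 -1.2  0.5] rot x -0.008
```

{"fn": "apply_moves", "kwargs": {"rows": [[[0, -1.5, 0.5, 0, 0, 0, 0], [0, -2.5, 0.5, 0, 0, 0, 0], [0, -3, 0.5, 0, 0, 0, 0], [0, -3, 0.5, 0, 0, 0, 0], [0, -3, 0.5, 0, 0, 0, 0]]]}}

```text
time: 20.4
ee_pos: [0.452, -0.1758, 0.1101]
tcp_rot: [110.3, 89.8, 112.6]
wrist_force: [-4.9, 6.4, 5.1]
opening: 0.0151
```

```bash
python3 arc.py
```

```text
t 20.4 tcp [ 0.452  -0.1758  0.1101] q [-21.3  -4.4 -12.8  81.8   0.2 -23.6] ydir [-0.039  0.999  0.004] zdir [ 0.999  0.039 -0.001] xdir [-0.002  0.004 -1.   ] F [-4.87  6.41  5.06] open 0.0151
shift [0.5, 145.6, 109.8] rot [1.299, -0.004, -0.002]
r 0.150550765811764 joint 1.3045865982058074
```

{"fn": "apply_moves", "kwargs": {"rows": [[[0, -1.5, -0.5, 0, 0, 0, 0], [0, -3, -0.5, 0, 0, 0, 0], [0, -3, -0.5, 0, 0, 0, 0], [0, -3, -0.5, 0, 0, 0, 0], [0, -3, -0.5, 0, 0, 0, 0]]]}}

```text
time: 20.9
ee_pos: [0.452, -0.1771, 0.1101]
tcp_rot: [98.4, 89.6, 100.6]
wrist_force: [2.5, 9.5, 2.7]
opening: 0.0153
```

Run:
```python
import runpy;runpy.run_path("arc.py")
from mv import *
from workcell import cams
p=cams.camera("top");np.savez("topA.npz",**{k:np.array(p[k]) for k in p})
crop(p,"pics/tA.png",(320,165,410,255),0,6)
p=cams.camera("side");np.savez("sideA.npz",**{k:np.array(p[k]) for k in p})
crop(p,"pics/sA.png",(290,110,390,215),0,6)
```

```text
t 20.9 tcp [ 0.452  -0.1771  0.1101] q [-21.6  -4.3 -12.6  81.9   0.3 -23.8] ydir [-0.039  0.999  0.007] zdir [ 0.999  0.039 -0.001] xdir [-0.001  0.007 -1.   ] F [2.48 9.48 2.68] open 0.0153
shift [1.0, 147.0, 109.8] rot [1.299, -0.005, -0.005]
r 0.1506234013913177 joint 1.3135724959859492
```

View pics/tA.png

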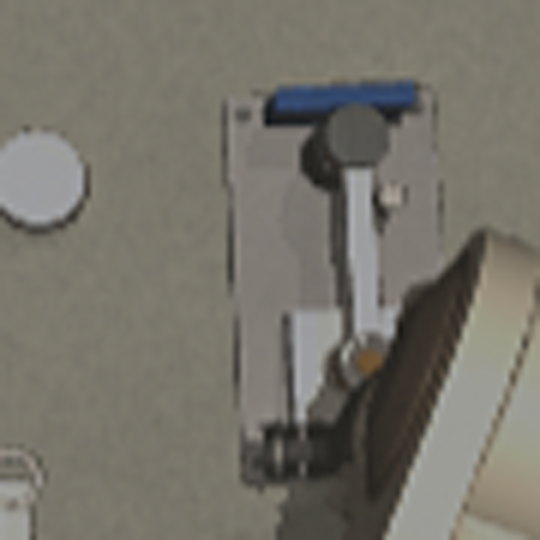

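View pics/sA.png

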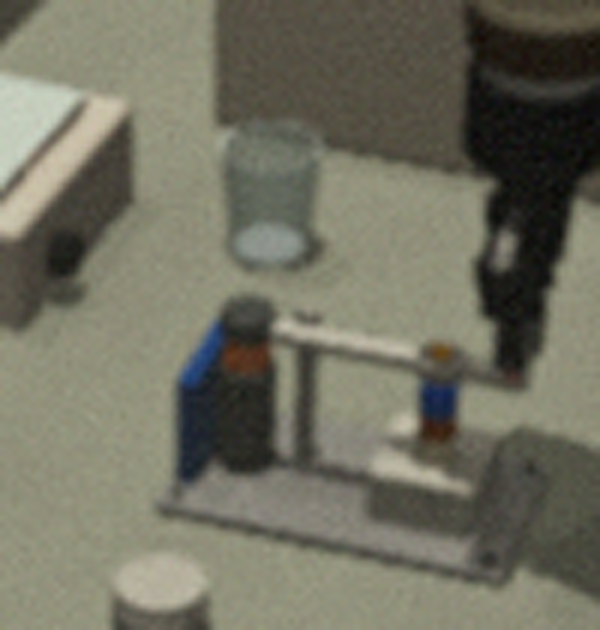

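Run:
```python
from h import *
t=load("topA.npz")
def px(uc,sc,o): return (np.array(uc,float)+.5)/sc-.5+np.array(o)
o=(320,165)
g=lambda c,z=.1:atz(t,[px(c,6,o)],z)[0]
a,b=g((358.5,190),.103),g((364.5,300),.103)
r=g((372,360),.104); P=g((357,137),.115)
print(a,b,r,P)
f=2.2
for u,v in((a,b),(P,r),(a,r)): print((np.degrees(np.arctan2(*(v-u)[[1,0]]))%360)-180-f)
t0=load("top0.npz")
g0=lambda c,z:atz(t0,[px(c,6,o)],z)[0]
r0=g0((141,206),.104);h0=g0((66,224),.153);P0=g0((357,137),.115)
for v in (r0,h0): print("rest",np.degrees(np.arctan2(*(v-P0)[[1,0]])))
print("now",np.degrees(np.arctan2(*(r-P)[[1,0]]))%360)
```

```text
[ 0.5763271  -0.17045211  0.103     ] [ 0.5228041  -0.17262502  0.103     ] [ 0.49370576 -0.17570358  0.104     ] [ 0.60077637 -0.1684815   0.115     ]
0.12479786488030964
1.6588416066739908
1.4368667141560136
rest 107.1470717467892
rest 107.66833016603277
now 183.858841606674
```

{"fn": "apply_moves", "kwargs": {"rows": [[[0, -3, -0.3, 0, 0, 0, 0], [0, -3, -0.3, 0, 0, 0, 0], [0, -3, -0.3, 0, 0, 0, 0], [0, -3, -0.3, 0, 0, 0, 0], [0, -3, -0.3, 0, 0, 0, 0], [0, -3, -0.3, 0, 0, 0, 0], [0, -3, -0.3, 0, 0, 0, 0], [0, -3, -0.3, 0, 0, 0, 0]]]}}

```text
time: 21.8
ee_pos: [0.452, -0.1776, 0.1101]
tcp_rot: [94.7, 89.3, 96.9]
wrist_force: [1.0, 15.6, 4.4]
opening: 0.015
```

Run:
```python
import runpy;runpy.run_path("arc.py")
from mv import *
from workcell import cams
p=cams.camera("side")
crop(p,"pics/sB.png",(230,110,400,260),0,4)
print(get_obs()["wrist_force"],get_obs()["ee_pos"])
```

```text
t 21.8 tcp [ 0.452  -0.1776  0.1101] q [-21.8  -4.2 -12.5  82.    0.6 -24. ] ydir [-0.038  0.999  0.011] zdir [ 0.999  0.038 -0.001] xdir [-0.001  0.011 -1.   ] F [ 0.96 15.64  4.35] open 0.015
shift [1.6, 147.5, 109.8] rot [1.299, -0.008, -0.009]
r 0.15064096195642046 joint 1.3166050876936872
[ 0.31851938 15.21236552  4.53253313] [ 0.45200269 -0.17761235  0.11010776]
```

View pics/sB.png

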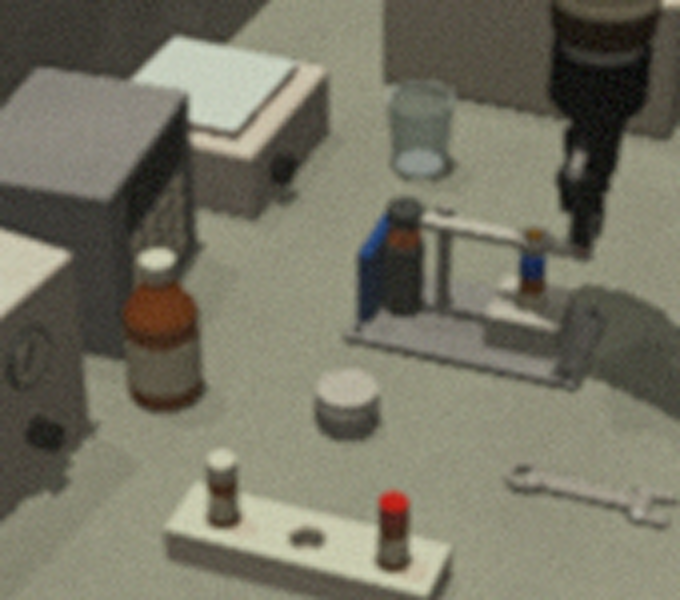

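Run:
```python
from workcell import bot,get_obs
print(bot.job_done()); o=get_obs(); print(o["time"],o["wrist_force"],o["ee_pos"])
```

```text
the job is handed in; nothing more can be done
None
the job is handed in; nothing more can be done
```

I took the blue-capped vial out of the rack's middle hole, stood it in the fixture's bore and let go of it. Then I gripped the guide arm's red handle, swung it round to its stop, and handed the job in at about 22 s while still holding it there. I don't know the verdict, because the program doesn't report one.

- **Vial:** it reached the bore floor at the expected height, where I felt about 7 N of contact. After release the pictures show it upright in the block with the guide arm over it. I did not measure its height or tilt exactly.
- **Guide arm:** at the end the push on the handle was about 15 N, well above the spring's roughly 6 N. The last push raised it from 9.5 N with only 0.5 mm of movement, so the arm is against its stop. From the gripper position I estimate 1.317 rad, slightly past the nominal 1.3. The top picture gives a swing of about 76°, against 74.5° expected.
- **Rest of the bench:** the last side view shows the white and red vials, tin, wrench, solvent and beaker where they were. The timer and weight box were outside that crop, and I never moved near them.
- **Disagreement:** the two cameras differed by 2–6 mm on the positions. I found the bore by touch instead: I felt a 3 N sideways force on the way in and moved 1 mm to clear it.

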